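# Kit the parts for two operator stations

## Robot

A 6-joint arm with a two-finger parallel gripper is mounted at the origin on the work surface. World frame = base frame: x ahead of the robot, y to its left, z up, the work surface at z = 0. Lengths are in mm, angles in rad, forces in N, time in s.
With the tool pointing down it reaches from about 350 to 975 mm from the base axis. Payload 7.1 kg.
Tool frame: the origin (TCP) lies midway between the tips of the shut fingers; the grasp point (between the pads) lies 19 mm behind it (ctrl.grip_depth is the distance from the TCP to the grasp point, in mm); z points along the fingers, y is the line along which they close (so a half turn about z gives the same grasp; the last joint's range is limited). The gripper opens to 88 mm and grips with 3 to 60 N. Pads are 20 mm wide; open, the fingers measure 115 mm over their backs; the gripper's body (75 mm by 178 mm) begins 61 mm behind the grasp point.
Start: joints at [1.283, 0.423, 1.63, -0, 1.089, -0.019], TCP at [165.953, 602.548, 222.675] pointing down, gripper open.
Joint ranges: [-3, 3], [-0.9, 2.11], [0.09, 2.58], [-1.31, 4.45], [0.11, 2.69], [-2.54, 2.54]. Speed limits (rad/s): [2.39, 2.39, 3.01, 3.14, 3.14, 3.14].

## Interface

Orientations are given as a rotation vector (axis times angle).
In Python, from workcell import ctrl, cams gives the robot as it stands.
- The arm moves only by the tool move_arm, never from a script. Its argument "steps" is a list of rows, each a list of 3 entries, a list of its own where there are three numbers: the shift along the tool's x, y, z in units of 25 mm (1.0 is 25 mm), then the turn about the tool's z in units of 5 degrees (1.0 is 5 degrees), then the closure, from 0 (fully open) to 1 (shut). A call has 1 to 20 rows; each row shifts and turns the commanded pose from where the row before left it, along the tool's axes as they then stand; what a row does not reach is not made up. A row lasts 1/12 s, in which the tool goes at most 41.7 mm and 7.16 degrees, less where a joint would pass 70% of its speed; a pose out of reach is approached as far as the arm can. A call is refused whole if a number of a shift passes 1 or a number of a turn 1, either way. A call with a gripper value outside its range is refused whole. The fingers move at their own pace and stop on an object; the grip force is fixed at half the most. Time passes only in rows, so rows that do not move let the fingers close. It gives the time, the measured TCP pose, the force, the opening and the grip force at its end, in the units of the state.
- ctrl.get_obs(): the state, without advancing time (a new reading comes with each control period).
- cams.get_image(name): name is "side" or "top"; returns a dict with "image" (384x512x3 uint8, red, green, blue), "camera_matrix" (3x3 intrinsics, pixels), "xyz" and "rotation" of the camera in the world. Camera axes: x right, y down, z forward; pixel columns grow to the right and rows downward; lengths in mm; the calibration is good to about 2 mm. A picture is of the moment at which its call begins. There is no depth.
- ctrl.close_job(): hands the job in; it is judged then, once.
Trained networks look in the newest picture that a camera, given by its name, has taken for a name from the list of things; names that differ only in an ending like _2 or _b are one class to them, and where a whole thing is asked for, a point or a joint stands for the part that bears it (a point fixed in the world has none). Each returns a list of dicts, best first, with "p" (0 to 1); they miss things now and then, are a little off and sometimes report something else, mostly with a low value. They report only what shows in the picture. A call takes as long as a camera call.
- cams.boxes_of(camera, thing): "rect" ([centre column, centre row, width, height] in pixels, round what is visible of it).
- cams.cut_out(camera, thing): "pixels" (384x512 bool, what is visible of it) and "rect" ([centre column, centre row, width, height] in pixels, round what is visible of it).
The state is a dict: "t": time; "qpos": joint angles; "qvel": joint speeds; "joint_torque": joint torques, N m; "ee_pos": TCP position; "orientation": TCP orientation; "ft_force": force on the tool from outside, world axes, zero at the start; "moment": the same for the moment, N m; "width": finger opening in mm; "grasp_force": force on a finger pad.
Only numpy, scipy, OpenCV 4.12 (cv2) and the standard library are available. Lean on these libraries where they do the work, as an engineer would, in place of code of your own. Each camera call takes 0.05 s, during which the arm holds its last target. There are 200 camera calls.

## Task

Kit up the parts for two operator stations: red mushroom emergency-stop and red-plunger contact block into the tray with the yellow one-hole box; green push-button, amber lamp and green-plunger contact block into the tray with the grey two-hole box. Stand each part upright on the floor of its own pocket, contact blocks in the oblong pockets, round heads in the square ones (either square one will do). Leave the red push-button, the black selector switch and the blue relay standing where they are.

Things in the scene. Friction and masses are not known exactly. Their poses are not given: they have to be found in the camera images.
- estop: Emergency-stop head, about 70 g. Upright on a black square collar 30 x 30 x 12 mm; grey 22 mm barrel to z = 32; round bezel 30 mm across, z = 32 to 43 (yellow), a black neck, and a red mushroom knob 40 mm across, z = 47 to 67 mm (full width z = 52 to 61). Origin: centre of underside, z up. Loose on the stock mat (its top 3 mm above the bench).
- green_button: Flush green push-button head, about 50 g. Upright on a black square collar 30 x 30 x 12 mm; grey 22 mm barrel to z = 32; round bezel 30 mm across, z = 32 to 43 mm (steel), and a flat green cap 23 mm across up to z = 47. Origin: centre of underside, z up. Loose on the stock mat (its top 3 mm above the bench).
- amber_lamp: Amber pilot lamp head, about 45 g. Upright on a black square collar 30 x 30 x 12 mm; grey 22 mm barrel to z = 32; round bezel 30 mm across, z = 32 to 43 mm (black), and a domed amber-orange lens 26 mm across up to z = 58. Origin: centre of underside, z up. Loose on the stock mat (its top 3 mm above the bench).
- red_block: Contact block with the red plunger, about 30 g: grey box 40 mm long (its x), 24 mm wide (its y), 32 mm high, with a red bar 22 x 12 mm on top up to z = 37. Origin: centre of underside, z up. Loose on the stock mat (its top 3 mm above the bench).
- green_block: Contact block with the green plunger, about 30 g: grey box 40 mm long (its x), 24 mm wide (its y), 32 mm high, with a green bar 22 x 12 mm on top up to z = 37. Origin: centre of underside, z up. Loose on the stock mat (its top 3 mm above the bench).
- red_button: Flush red push-button head, not wanted, to be left standing. Upright on a black square collar 30 x 30 x 12 mm; grey 22 mm barrel to z = 32; round bezel 30 mm across, z = 32 to 43 mm (steel), and a flat red cap 23 mm across up to z = 47 (no mushroom). Origin: centre of underside, z up. Loose on the stock mat (its top 3 mm above the bench).
- selector: Black selector switch head, not wanted, to be left standing. Upright on a black square collar 30 x 30 x 12 mm; grey 22 mm barrel to z = 32; round bezel 30 mm across, z = 32 to 43 mm (black), and a black bar handle 26 x 8 mm with a white mark up to z = 59. Origin: centre of underside, z up. Loose on the stock mat (its top 3 mm above the bench).
- relay: Plug-in relay in a blue case, not wanted, to be left standing: 28 mm (x) by 21 mm (y), 37 mm high. Origin: centre of underside, z up. Loose on the stock mat (its top 3 mm above the bench).
- stop_tray: Fixed 200 x 80 mm blue tray (long in x) with a 68 mm square station box, yellow lid, one hole at its +x end (x 26 to 94 mm, up to z = 60). Origin: centre of underside. Pockets (white floors) at y = 0: oblong 60 (x) by 44 (y) mm centred at x = -66 mm; square 50 x 50 mm at x = -6 mm. Floors at z = 4, black insert to z = 16, rim to 18 mm. Fingers have most room closing along tray y.
- start_tray: Fixed 293 x 80 mm blue tray (long in x) with a 106 x 68 mm station box, grey lid, two holes at its +x end (x 34.5 to 140.5 mm, up to z = 60). Origin: centre of underside. Pockets (white floors) at y = 0: oblong 60 (x) by 44 (y) mm centred at x = -112.5 mm; squares 50 mm at x = -52.5 and +2.5 mm. Floors at z = 4, black insert to z = 16, rim to 18 mm. Fingers have most room closing along tray y.

How it is judged (in metres and radians):
At the end, for the whole second after the job is handed in: Every part is in the right tray and kind of pocket, one per pocket, on its floor (within 4 mm), within 13 mm of the pocket centre each way, tilted under 0.12 rad, at rest; red push-button, selector and relay stand (under 0.2 rad) within 20 mm of where they began (x of estop in the frame of stop_tray between -0.019 and 0.007 m and y of estop in the frame of stop_tray between -0.013 and 0.013 m and x of red_block in the frame of stop_tray between -0.079 and -0.053 m and y of red_block in the frame of stop_tray between -0.013 and 0.013 m and x of green_block in the frame of start_tray between -0.1255 and -0.0995 m and y of green_block in the frame of start_tray between -0.013 and 0.013 m and ((x of green_button in the frame of start_tray between -0.0655 and -0.0395 m and y of green_button in the frame of start_tray between -0.013 and 0.013 m and x of amber_lamp in the frame of start_tray between -0.0105 and 0.0155 m and y of amber_lamp in the frame of start_tray between -0.013 and 0.013 m) or (x of green_button in the frame of start_tray between -0.0105 and 0.0155 m and y of green_button in the frame of start_tray between -0.013 and 0.013 m and x of amber_lamp in the frame of start_tray between -0.0655 and -0.0395 m and y of amber_lamp in the frame of start_tray between -0.013 and 0.013 m)) and z of estop in the frame of stop_tray between 0.001 and 0.008 m and angle between each of estop, red_block, green_block, green_button, amber_lamp's own z axis and vertical below 0.12 rad and linear speed of each of estop, red_block, green_block, green_button, amber_lamp below 0.02 m/s and z of red_block in the frame of stop_tray between 0.001 and 0.008 m and z of green_block in the frame of start_tray between 0.001 and 0.008 m and z of green_button in the frame of start_tray between 0.001 and 0.008 m and z of amber_lamp in the frame of start_tray between 0.001 and 0.008 m and distance of each of red_button, selector, relay from where it was at the start of the episode below 0.02 m and angle between each of red_button, selector, relay's own z axis and vertical below 0.2 rad); the robot touches nothing.
It fails at once if the red push-button is pushed more than 20 mm from its place or knocked over (distance of red_button from where it was at the start of the episode above 0.02 m or angle between red_button's own z axis and vertical above 0.5 rad).
It fails at once if the selector switch is pushed more than 20 mm from its place or knocked over (distance of selector from where it was at the start of the episode above 0.02 m or angle between selector's own z axis and vertical above 0.5 rad).
It fails at once if the relay is pushed more than 20 mm from its place or knocked over (distance of relay from where it was at the start of the episode above 0.02 m or angle between relay's own z axis and vertical above 0.5 rad).
It also fails if it takes over 128 s, if anything falls off the work surface, if the arm or the gripper's body presses on something with over 40 N, if the wrist force passes 120 N, or if a joint passes its speed limit or range.

## Working session

There is one attempt and no reset: what is moved stays moved. The work goes in short steps, Python scripts to look and compute and a tool call to move; the robot and the scene stay as the last step left them, time stands still between calls to the robot, and variables do not carry over. Pictures are saved under pics/ and viewed, at most 14 in all, crops included, and the job is handed in when it is done.

Besides the shell and the picture viewer there is one more tool, called after "Request:" as name(argument=value, ...), one argument or row to a line, values as JSON. move_arm: Moves the arm, as the interface text tells. Its arguments: {"type":"object","properties":{"steps":{"type":"array"}},"required":["steps"]}

```bash
mkdir -p pics; python3 - <<'E'
from workcell import ctrl,cams
import cv2,numpy as np
for c in ("top","side"):
    d=cams.get_image(c); cv2.imwrite(f"pics/{c}0.png",d["image"][:,:,::-1])
    print(c,d["camera_matrix"],d["xyz"],d["rotation"])
    for n in "estop green_button amber_lamp red_block green_block red_button selector relay stop_tray start_tray".split():
        print(n,[(np.round(b["rect"]).tolist(),round(b["p"],2)) for b in cams.boxes_of(c,n)][:3])
o=ctrl.get_obs();print(o)
E
```

```text
top [[408.51781724   0.         249.28373676]
 [  0.         408.51781724 188.11255018]
 [  0.           0.           1.        ]] [469.43741185 -22.60682553 798.02579784] [-2.14707374  2.12711755 -0.0849702 ]
estop [([207.0, 193.0, 25.0, 23.0], 0.78), ([208.0, 253.0, 20.0, 21.0], 0.71)]
green_button [([259.0, 204.0, 17.0, 20.0], 0.7)]
amber_lamp [([304.0, 146.0, 18.0, 20.0], 0.61)]
red_block [([207.0, 254.0, 19.0, 25.0], 0.81), ([206.0, 193.0, 24.0, 27.0], 0.63)]
green_block [([260.0, 242.0, 17.0, 20.0], 0.83), ([402.0, 222.0, 71.0, 162.0], 0.62), ([304.0, 242.0, 8.0, 14.0], 0.52)]
red_button [([303.0, 199.0, 18.0, 19.0], 0.52), ([259.0, 244.0, 20.0, 25.0], 0.2)]
selector [([209.0, 143.0, 20.0, 24.0], 0.88)]
relay [([260.0, 242.0, 21.0, 21.0], 0.65), ([302.0, 243.0, 12.0, 14.0], 0.59)]
stop_tray [([129.0, 217.0, 71.0, 108.0], 0.64)]
start_tray [([304.0, 199.0, 17.0, 18.0], 0.63), ([402.0, 221.0, 71.0, 160.0], 0.58), ([260.0, 242.0, 18.0, 22.0], 0.16)]
side [[348.65829228   0.         256.30530233]
 [  0.         348.65829228 191.76213452]
 [  0.           0.           1.        ]] [
[... 690 characters left out ...]
]
{'t': 1.1, 'qpos': array([ 1.28302479e+00,  4.23110193e-01,  1.62988478e+00, -3.42373184e-05,
        1.08861905e+00, -1.89685887e-02]), 'qvel': array([-2.66663710e-04, -2.24665304e-03,  6.65451186e-05, -1.10256273e-03,
        2.59621422e-05,  4.63578450e-04]), 'joint_torque': array([ 5.37685828e-04, -5.44585884e+01, -2.74041367e+01,  6.46163779e-02,
        1.66021177e-02, -3.26096909e-06]), 'ee_pos': array([165.94732986, 602.5520454 , 222.67468228]), 'orientation': array([ 4.20936340e-01,  3.11323773e+00, -4.04499815e-05]), 'ft_force': array([-0.23029942, -0.49384142,  0.28475217]), 'moment': array([-0.00380133,  0.02051153,  0.03208912]), 'grasp_force': 0.0, 'width': 87.64993587646336}
```

```bash
python3 - <<'E'
import cv2
a=cv2.imread("pics/top0.png")[110:310,80:450]; cv2.imwrite("pics/t0c.png",cv2.resize(a,None,fx=2.16,fy=2.16,interpolation=cv2.INTER_CUBIC))
a=cv2.imread("pics/side0.png")[110:350,140:420]; cv2.imwrite("pics/s0c.png",cv2.resize(a,None,fx=2.5,fy=2.5,interpolation=cv2.INTER_CUBIC))
E
```

```text
(no output)
```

View pics/t0c.png

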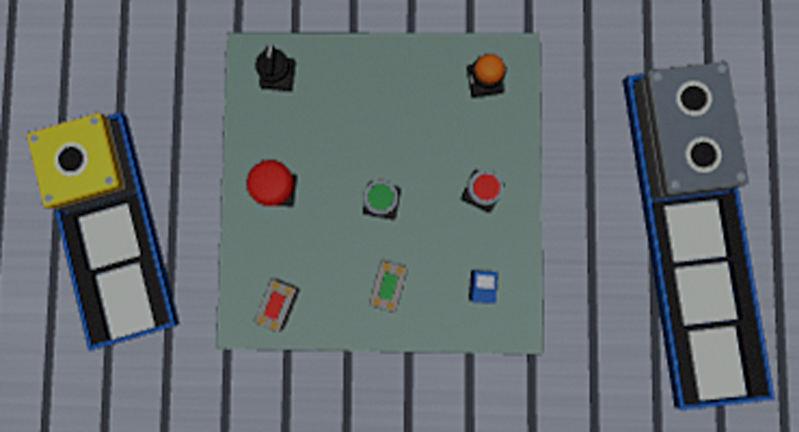

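View pics/s0c.png

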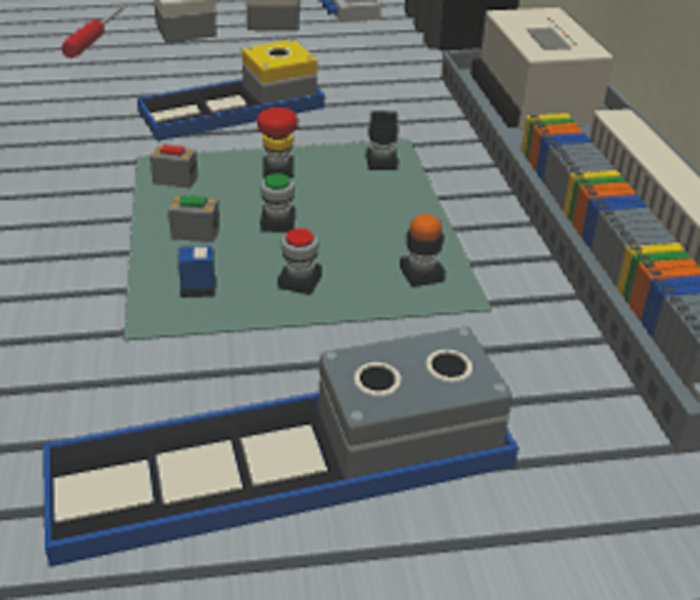

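The top crop shows the mat with selector, amber lamp, e-stop, green button, red button, red block, green block and relay. The yellow-box tray is to the left (+y) and the grey-box tray to the right (-y), with white pocket floors below the boxes; the side view agrees. Next I measure caps, collars and floors.

```bash
cat > h.py <<'E'
import numpy as np,cv2
from scipy.spatial.transform import Rotation as R
from workcell import ctrl,cams
def ray(d,uv):
    K=d["camera_matrix"]; r=R.from_rotvec(d["rotation"]).as_matrix() if np.ndim(d["rotation"])==1 else d["rotation"]
    v=r@np.linalg.solve(K,[uv[0],uv[1],1]); return np.array(d["xyz"]),v/np.linalg.norm(v)
def onz(d,uv,z):
    o,v=ray(d,uv); return o+v*(z-o[2])/v[2]
def tri(d1,u1,d2,u2):
    o1,a=ray(d1,u1);o2,b=ray(d2,u2)
    s=np.linalg.lstsq(np.c_[a,-b],o2-o1,rcond=None)[0]
    p,q=o1+s[0]*a,o2+s[1]*b
    return (p+q)/2,np.linalg.norm(p-q)
def blobs(d,name,mn=12):
    h=cv2.cvtColor(d["image"],cv2.COLOR_RGB2HSV); H,S,V=[h[...,i].astype(int) for i in range(3)]
    m={"red":((H<5)|(H>172))&(S>150)&(V>90),"green":(H>45)&(H<75)&(S>130)&(V>60),"amber":(H>7)&(H<17)&(S>150)&(V>90),
       "white":(S<45)&(V>180),"blue":(H>100)&(H<125)&(S>140)&(V>60),"yellow":(H>24)&(H<34)&(S>130)&(V>80)}[name].astype(np.uint8)
    n,l,st,c=cv2.connectedComponentsWithStats(m)
    out=[]
    for i in range(1,n):
        if st[i,4]>=mn:
            cn=max(cv2.findContours((l==i).astype(np.uint8),cv2.RETR_EXTERNAL,cv2.CHAIN_APPROX_NONE)[0],key=len)
            out.append((c[i],int(st[i,4]),cn))
    return out
E
python3 - <<'E'
from h import *
T=cams.get_image("top");S=cams.get_image("side")
for d,n in((T,"top"),(S,"side")):
    for c in("red","green","amber","white","blue","yellow"):
        print(n,c,[(np.round(b[0],1).tolist(),b[1]) for b in blobs(d,c) if n=="top" or c in("red","green","amber","white")])
print("white floors")
for c,a,cn in blobs(T,"white",200):
    P=np.array([onz(T,p[0],4)[:2] for p in cn]).astype(np.float32)
    r=cv2.minAreaRect(P); print(np.round(c),np.round(r[0],1),np.round(r[1],1),round(r[2],1))
E
```

```text
top red [([204.3, 194.2], 344), ([304.6, 196.0], 106), ([206.6, 250.8], 70), ([14.9, 313.0], 407)]
top green [([0.8, 23.8], 65), ([30.3, 25.8], 174), ([342.4, 54.7], 84), ([222.9, 55.1], 90), ([282.1, 55.5], 90), ([255.7, 200.6], 100), ([259.2, 241.6], 63)]
top amber [([290.0, 55.4], 211), ([350.5, 54.7], 201), ([230.6, 55.3], 188), ([306.3, 141.1], 140)]
top white []
top blue [([301.0, 55.0], 216), ([361.7, 54.9], 206), ([241.5, 55.4], 188), ([399.9, 235.9], 751), ([136.4, 226.0], 453), ([400.4, 200.2], 61), ([303.6, 243.6], 100), ([499.7, 313.4], 299)]
top yellow [([336.7, 54.5], 107), ([217.9, 55.2], 94), ([277.0, 55.3], 95), ([112.9, 183.5], 974)]
side red [([213.9, 9.5], 409), ([237.5, 9.1], 395), ([86.2, 10.6], 257), ([169.0, 36.4], 412), ([192.4, 35.5], 403), ([149.0, 60.9], 409), ([125.7, 61.8], 410), ([211.7, 97.0], 44), ([173.1, 123.0], 69), ([250.0, 157.4], 120), ([208.4, 169.7], 21), ([259.3, 204.4], 56)]
side green [([327.3, 83.8], 30), ([332.6, 88.8], 34), ([361.8, 158.1], 14), ([250.4, 181.8], 42), ([382.1, 181.6], 23), ([216.5, 190.0], 28), ([406.9, 211.9], 36)]
side amber [([359.9, 163.7], 82), ([384.9, 185.2], 73), ([371.9, 192.5], 58), ([309.8, 200.5], 98), ([403.7, 220.3], 207)]
side white [([279.1, 96.4], 22), ([248.2, 103.1], 56), ([211.7, 106.8], 73), ([358.1, 123.1], 498), ([229.7, 150.7], 44), ([209.7, 154.5], 45), ([433.1, 204.2], 1788), ([219.6, 210.4], 15), ([319.5, 256.4], 41), ([284.3, 261.6], 18), ([296.9, 262.6], 19), ([252.7, 291.3], 525), ([218.8, 298.0], 577), ([180.5, 305.6], 630)]
side blue []
side yellow []
white floors
```

```bash
python3 - <<'E'
from h import *
import h
T=cams.get_image("top");S=cams.get_image("side")
pairs={"estop":([204.3,194.2],[250,157.4]),"green_button":([255.7,200.6],[250.4,181.8]),"amber":([306.3,141.1],[309.8,200.5]),
"red_block":([206.6,250.8],[208.4,169.7]),"green_block":([259.2,241.6],[216.5,190.]),"red_button":([304.6,196],[259.3,204.4])}
for k,(a,b) in pairs.items():
    p,e=tri(T,a,S,b); print(k,np.round(p,1),"gap",round(e,1))
# floors
hsv=cv2.cvtColor(T["image"],cv2.COLOR_RGB2HSV); print("floor hsv",hsv[245,135],hsv[275,412],hsv[290,220])
m=((hsv[...,1]<40)&(hsv[...,2]>185)).astype(np.uint8)
v=hsv[...,2].astype(int)
for thr in (150,165,180):
  n,l,st,c=cv2.connectedComponentsWithStats(((hsv[...,1]<45)&(v>thr)).astype(np.uint8))
  print(thr,[(np.round(c[i]).tolist(),int(st[i,4])) for i in range(1,n) if 100<st[i,4]<3000 and c[i][1]>150])
side=[(229.7,150.7),(209.7,154.5),(252.7,291.3),(218.8,298),(180.5,305.6)]
for u in side: print("side floor z4",np.round(onz(S,u,4),1))
for n in("red_block","green_block","relay"):
    for q in cams.cut_out("top",n)[:1]:
        ys,xs=np.nonzero(q["pixels"]); P=np.array([onz(T,p,35)[:2] for p in zip(xs,ys)],np.float32)
        print(n,q["p"],cv2.minAreaRect(P))
# collar/part crops
I=T["image"][:,:,::-1]
t=[cv2.resize(I[int(y)-20:int(y)+20,int(x)-20:int(x)+20],(260,260),interpolation=cv2.INTER_CUBIC) for x,y in((206,195),(256,202),(305,145),(206,251),(259,242),(303,243))]
cv2.imwrite("pics/crops.png",np.vstack([np.hstack(t[:3]),np.hstack(t[3:])]))
E
```

```text
estop [547.6  92.   63. ] gap 2.1
green_button [538.5  -1.3  49.7] gap 0.9
amber [650.  -94.2  51.9] gap 0.8
red_block [445.1  88.9  37.9] gap 2.0
green_block [463.2  -8.2  38.5] gap 2.0
red_button [547.7 -90.9  48.9] gap 1.0
floor hsv [ 70   5 159] [ 60   5 160] [112  29 132]
150 [([402.0, 217.0], 596), ([130.0, 219.0], 538), ([138.0, 249.0], 584), ([407.0, 246.0], 608), ([412.0, 278.0], 652)]
165 []
180 []
side floor z4 [502.5 259.8   4. ]
side floor z4 [444.6 242.4   4. ]
side floor z4 [ 514.1 -273.2    4. ]
side floor z4 [ 458.9 -280.3    4. ]
side floor z4 [ 399.  -288.2    4. ]
red_block 0.77 ((445.26776123046875, 86.51243591308594), (27.127023696899414, 41.5311164855957), 69.28398132324219)
green_block 0.59 ((463.1888122558594, -9.223785400390625), (24.17453384399414, 39.65927505493164), 74.76246643066406)
relay 0.46 ((462.6259765625, -89.761962890625), (20.157867431640625, 25.458789825439453), 89.8497543334961)
```

View pics/crops.png

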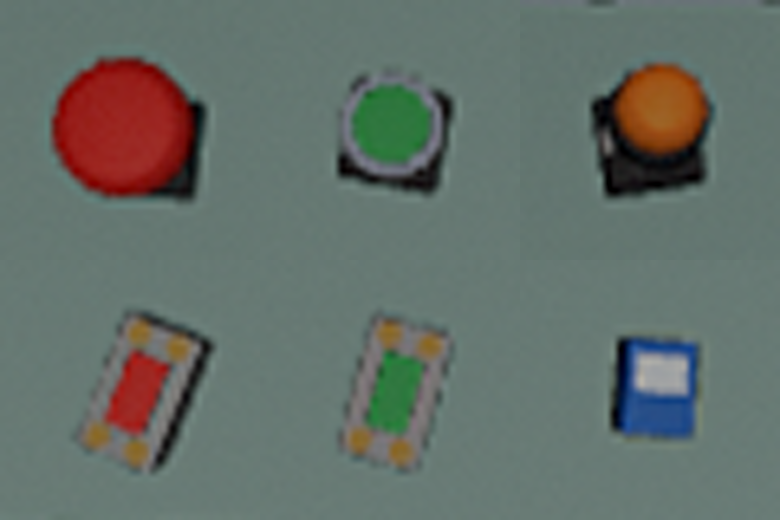

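Crops: collar edges show the e-stop turned about -5.5°, green button -8.5°, amber +7.5° (world yaw); the blocks' long axes are at about -21° and -15°. Triangulated heights agree with the text. Now I fit the trays to the visible floors.

```bash
python3 - <<'E'
from h import *
from scipy.optimize import least_squares
T=cams.get_image("top");S=cams.get_image("side")
def proj(d,P):
    r=R.from_rotvec(d["rotation"]).as_matrix()
    return cv2.projectPoints(np.float64(P),cv2.Rodrigues(r.T)[0],-r.T@np.array(d["xyz"]),d["camera_matrix"],None)[0][:,0].astype(np.float32)
def cen(d,p,c,w,l):
    o=np.array([[-1,-1],[1,-1],[1,1],[-1,1]])*[w/2,l/2]+[c,0]
    cs,sn=np.cos(p[2]),np.sin(p[2]); o=o@np.array([[cs,sn],[-sn,cs]])+p[:2]
    a,q=cv2.intersectConvexConvex(proj(d,np.c_[o,np.full(4,4.)]),proj(d,np.c_[o,np.full(4,16.)]))
    M=cv2.moments(q); return np.array([M["m10"],M["m01"]])/M["m00"]
def floors(d,thr):
    h=cv2.cvtColor(d["image"],cv2.COLOR_RGB2HSV)
    n,l,st,c=cv2.connectedComponentsWithStats(((h[...,1]<45)&(h[...,2]>thr)).astype(np.uint8)); return c
ft=floors(T,150);fs=floors(S,180)
near=lambda f,u:f[np.argmin(np.linalg.norm(f-u,axis=1))]
D={"stop":([(-6,50,50),(-66,60,44)],[(130,219),(138,249)],[(229.7,150.7),(209.7,154.5)],[490,250,.25]),
"start":([(2.5,50,50),(-52.5,50,50),(-112.5,60,44)],[(402,217),(407,246),(412,278)],[(252.7,291.3),(218.8,298),(180.5,305.6)],[510,-275,.15])}
for k,(pk,ut,us,x0) in D.items():
    for nm,use in(("top",[(T,ft,ut)]),("both",[(T,ft,ut),(S,fs,us)])):
        f=lambda p:np.concatenate([cen(d,p,*q)-near(F,u) for d,F,U in use for q,u in zip(pk,U)])
        s=least_squares(f,x0,x_scale=[10,10,.05],diff_step=1e-4)
        p=s.x; print(k,nm,np.round(p[:2],1),"yaw deg",round(np.degrees(p[2]),2),"rms px",round(np.sqrt(np.mean(s.fun**2)),2))
        print([np.round([p[0]+c[0]*np.cos(p[2]),p[1]+c[0]*np.sin(p[2])],1).tolist() for c in pk])
# floor height check from two views (tray far square)
for k in D:
    print(k,[np.round(tri(T,near(ft,a),S,near(fs,b))[0],1).tolist() for a,b in zip(D[k][1],D[k][2])])
E
```

```text
stop top [510.6 246.3] yaw deg 16.65 rms px 0.05
[[504.8, 244.6], [447.3, 227.4]]
stop both [509.9 246.6] yaw deg 16.72 rms px 0.39
[[504.2, 244.9], [446.7, 227.6]]
start top [ 512.  -278.3] yaw deg 7.44 rms px 0.01
[[514.5, -277.9], [460.0, -285.1], [400.5, -292.8]]
start both [ 511.8 -278. ] yaw deg 7.5 rms px 0.12
[[514.3, -277.7], [459.8, -284.8], [400.3, -292.7]]
stop [[503.2, 243.7, 11.7], [446.1, 226.6, 11.8]]
start [[514.0, -278.0, 9.5], [459.6, -285.1, 9.4], [400.3, -292.9, 9.6]]
```

```bash
cat > plan.py <<'E'
import sys; from h import *
# args: x y z psi ; psi = world angle of tool y, deg. Prints shifts (in 25 mm) before/after turning, and turn units
x,y,z,psi=map(float,sys.argv[1:5]); o=ctrl.get_obs()
M=R.from_rotvec(o["orientation"]).as_matrix(); cur=np.degrees(np.arctan2(M[1,1],M[0,1]))
d=np.array([x,y,z])-o["ee_pos"]; turn=(cur-psi+90)%180-90
M2=M@R.from_rotvec([0,0,np.radians(turn)]).as_matrix()
print("t",round(o["t"],2),"tcp",np.round(o["ee_pos"],1),"psi",round(cur,1),"turn/5",round(turn/5,2),"tilt",np.round(M[:,2],3),"w",round(o["width"],1),"gf",round(o["grasp_force"],1),"q",np.round(o["qpos"],2))
print("shift/25 in present axes",np.round(M.T@d/25,2)," in turned axes",np.round(M2.T@d/25,2))
E
python3 plan.py 548 93 120 84.5
```

```text
t 1.55 tcp [165.9 602.6 222.7] psi 74.6 turn/5 -1.98 tilt [ 0.  0. -1.] w 87.8 gf 0.0 q [ 1.28  0.42  1.63 -0.    1.09 -0.02]
shift/25 in present axes [-20.15 -15.59   4.11]  in turned axes [-17.17 -18.82   4.11]
```

Request:
move_arm(
  steps=[
    [[-1, -0.78, 0.2], 0, 0],
    [[-1, -0.78, 0.2], 0, 0],
    [[-1, -0.78, 0.2], 0, 0],
    [[-1, -0.78, 0.2], 0, 0],
    [[-1, -0.78, 0.2], 0, 0],
    [[-1, -0.78, 0.2], 0, 0],
    [[-1, -0.78, 0.2], 0, 0],
    [[-1, -0.78, 0.2], 0, 0],
    [[-1, -0.78, 0.2], 0, 0],
    [[-1, -0.78, 0.2], 0, 0],
    [[-1, -0.78, 0.2], 0, 0],
    [[-1, -0.78, 0.2], 0, 0],
    [[-1, -0.78, 0.2], 0, 0],
    [[-1, -0.78, 0.2], 0, 0],
    [[-1, -0.78, 0.2], 0, 0],
    [[-1, -0.78, 0.2], 0, 0],
    [[-1, -0.78, 0.2], 0, 0],
    [[-1, -0.78, 0.2], 0, 0],
    [[-1, -0.78, 0.2], -1, 0],
    [[0, 0, 0], -1, 0],
  ],
)

```text
t: 3.22
ee_pos: [528.5, 115.7, 127.3]
orientation: [0.147, 3.136, -0.001]
ft_force: [0.2, 0.2, 0.4]
width: 87.9
grasp_force: 0.0
```

```bash
python3 plan.py 548 93 40 84.5
```

```text
t 3.22 tcp [528.5 115.7 127.3] psi 84.6 turn/5 0.03 tilt [ 0.002 -0.001 -1.   ] w 87.9 gf 0.0 q [ 0.19  0.43  1.88 -0.    0.82 -1.28]
shift/25 in present axes [-0.85 -0.83  3.49]  in turned axes [-0.86 -0.83  3.49]
```

Request:
move_arm(
  steps=[
    [[-0.85, -0.83, 0], 0, 0],
    [[0, 0, 0], 0, 0],
    [[0, 0, 0], 0, 0],
  ],
)

```text
t: 3.47
ee_pos: [545.4, 95.8, 127.7]
orientation: [0.152, 3.137, 0.0]
ft_force: [-0.1, -0.3, -0.8]
width: 88.0
grasp_force: 0.0
```

```bash
python3 plan.py 548 93 40 84.5
```

```text
t 3.47 tcp [545.4  95.8 127.7] psi 84.5 turn/5 -0.01 tilt [ 0.  0. -1.] w 88.0 gf 0.0 q [ 0.15  0.45  1.85  0.    0.84 -1.32]
shift/25 in present axes [-0.11 -0.1   3.51]  in turned axes [-0.11 -0.1   3.51]
```

Request:
move_arm(
  steps=[
    [[-0.1, -0.1, 0.9], 0, 0],
    [[0, 0, 0.9], 0, 0],
    [[0, 0, 0.9], 0, 0],
    [[0, 0, 0.8], 0, 0],
    [[0, 0, 0], 0, 0],
    [[0, 0, 0], 0, 0],
    [[0, 0, 0], 0, 1],
    [[0, 0, 0], 0, 1],
    [[0, 0, 0], 0, 1],
    [[0, 0, 0], 0, 1],
    [[0, 0, 0], 0, 1],
    [[0, 0, 0], 0, 1],
  ],
)

```text
t: 4.47
ee_pos: [547.2, 93.8, 40.7]
orientation: [0.148, 3.137, 0.0]
ft_force: [-0.4, -0.8, -1.1]
width: 51.3
grasp_force: 0.0
```

```bash
python3 plan.py 504.5 244.8 115 106.7
```

```text
t 4.47 tcp [547.2  93.8  40.7] psi 84.6 turn/5 -4.42 tilt [ 0.001  0.    -1.   ] w 51.3 gf 0.0 q [ 0.15  0.59  1.88 -0.    0.67 -1.33]
shift/25 in present axes [ 2.27  5.85 -2.97]  in turned axes [-0.1   6.27 -2.97]
```

Request:
move_arm(
  steps=[
    [[0, 0, 0], 0, 1],
    [[0, 0, 0], 0, 1],
    [[0, 0, 0], 0, 1],
    [[0, 0, 0], 0, 1],
    [[0, 0, 0], 0, 1],
    [[0, 0, -0.5], 0, 1],
    [[0, 0, -0.9], -1, 1],
    [[0, 0, -0.9], -1, 1],
    [[0, 0, -0.7], -1, 1],
    [[0, 0, 0], -1, 1],
    [[0, 0, 0], -0.4, 1],
    [[0, 0, 0], 0, 1],
  ],
)

```text
t: 5.47
ee_pos: [547.2, 93.9, 116.4]
orientation: [-0.455, 3.107, 0.0]
ft_force: [0.8, 0.9, -0.8]
width: 38.4
grasp_force: 30.0
```

```bash
python3 plan.py 504.5 244.8 42 106.7
```

```text
t 5.47 tcp [547.2  93.9 116.4] psi 106.7 turn/5 -0.01 tilt [ 0.001  0.    -1.   ] w 38.4 gf 30.0 q [ 0.15  0.47  1.86  0.    0.81 -1.71]
shift/25 in present axes [-0.09  6.27  2.97]  in turned axes [-0.1   6.27  2.97]
```

Request:
move_arm(
  steps=[
    [[0, 0.9, 0], 0, 1],
    [[0, 0.9, 0], 0, 1],
    [[-0.1, 0.9, 0], 0, 1],
    [[0, 0.9, 0], 0, 1],
    [[0, 0.9, 0], 0, 1],
    [[0, 0.9, 0], 0, 1],
    [[0, 0.9, 0], 0, 1],
    [[0, 0, 0], 0, 1],
    [[0, 0, 0], 0, 1],
    [[0, 0, 0.8], 0, 1],
    [[0, 0, 0.8], 0, 1],
    [[0, 0, 0.7], 0, 1],
    [[0, 0, 0], 0, 1],
    [[0, 0, 0], 0, 1],
  ],
)

```text
t: 6.63
ee_pos: [503.9, 244.3, 57.1]
orientation: [0.451, -3.107, 0.001]
ft_force: [0.3, 0.5, 0.2]
width: 38.5
grasp_force: 30.0
```

```bash
python3 plan.py 504.5 244.8 42 106.7
```

```text
t 6.63 tcp [503.9 244.3  57.1] psi 106.5 turn/5 -0.04 tilt [-0.002 -0.001 -1.   ] w 38.5 gf 30.0 q [ 0.43  0.57  1.86 -0.    0.71 -1.43]
shift/25 in present axes [-0.03  0.01  0.61]  in turned axes [-0.03  0.01  0.61]
```

Request:
move_arm(
  steps=[
    [[0, 0, 0.4], 0, 1],
    [[0, 0, 0.2], 0, 1],
    [[0, 0, 0], 0, 1],
    [[0, 0, 0], 0, 1],
    [[0, 0, 0], 0, 0],
    [[0, 0, 0], 0, 0],
    [[0, 0, 0], 0, 0],
    [[0, 0, 0], 0, 0],
    [[0, 0, 0], 0, 0],
    [[0, 0, -0.6], 0, 0],
    [[0, 0, -0.8], 0, 0],
    [[0, 0, -0.8], 1, 0],
    [[0, 0, -0.8], 1, 0],
    [[0, 0, 0], 1, 0],
    [[0, 0, 0], 1, 0],
    [[0, 0, 0], 1, 0],
    [[0, 0, 0], 1, 0],
    [[0, 0, 0], 1, 0],
    [[0, 0, 0], 0.45, 0],
    [[0, 0, 0], 0, 0],
  ],
)

```text
t: 8.3
ee_pos: [504.3, 245.5, 117.8]
orientation: [0.565, 3.09, 0.0]
ft_force: [0.2, -0.4, 0.7]
width: 88.0
grasp_force: 0.0
```

```bash
python3 plan.py 445.1 88.3 21 69.3
```

```text
t 8.3 tcp [504.3 245.5 117.8] psi 69.3 turn/5 -0.0 tilt [ 0.  0. -1.] w 88.0 gf 0.0 q [ 0.43  0.47  1.84 -0.    0.82 -0.78]
shift/25 in present axes [-0.01 -6.72  3.87]  in turned axes [-0.01 -6.72  3.87]
```

Request:
move_arm(
  steps=[
    [[0, -0.96, 0], 0, 0],
    [[0, -0.96, 0], 0, 0],
    [[0, -0.96, 0], 0, 0],
    [[0, -0.96, 0], 0, 0],
    [[0, -0.96, 0], 0, 0],
    [[0, -0.96, 0], 0, 0],
    [[0, -0.96, 0], 0, 0],
    [[0, 0, 0.5], 0, 0],
    [[0, 0, 0.9], 0, 0],
    [[0, 0, 0.9], 0, 0],
    [[0, 0, 0], 0, 0],
    [[0, 0, 0], 0, 0],
  ],
)

```text
t: 9.3
ee_pos: [444.3, 88.1, 59.7]
orientation: [-0.561, -3.089, 0.001]
ft_force: [0.4, 0.5, 0.5]
width: 87.6
grasp_force: 0.0
```

```bash
python3 plan.py 445.1 88.3 21 69.3; python3 - <<'E'
from h import *
T=cams.get_image("top");cv2.imwrite("pics/t2.png",cv2.resize(T["image"][130:330,80:340,::-1],None,fx=3,fy=3,interpolation=cv2.INTER_CUBIC))
E
```

```text
t 9.3 tcp [444.3  88.1  59.7] psi 69.4 turn/5 0.02 tilt [-0.003 -0.    -1.   ] w 87.6 gf 0.0 q [ 0.17  0.46  2.1  -0.    0.59 -1.04]
shift/25 in present axes [-0.03  0.02  1.55]  in turned axes [-0.03  0.02  1.55]
```

View pics/t2.png

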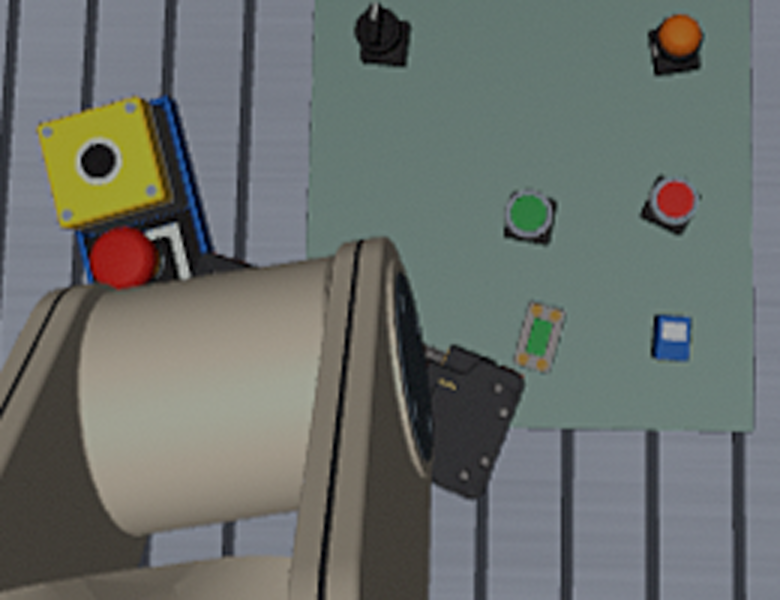

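The e-stop stands in its square pocket next to the yellow box (crop ~(122,258)), and the gripper is over the red block. Grasping.

Request:
move_arm(
  steps=[
    [[0, 0, 0.9], 0, 0],
    [[0, 0, 0.6], 0, 0],
    [[0, 0, 0], 0, 0],
    [[0, 0, 0], 0, 1],
    [[0, 0, 0], 0, 1],
    [[0, 0, 0], 0, 1],
    [[0, 0, 0], 0, 1],
    [[0, 0, 0], 0, 1],
    [[0, 0, 0], 0, 1],
    [[0, 0, 0], 0, 1],
    [[0, 0, 0], 0, 1],
    [[0, 0, 0], 0, 1],
    [[0, 0, 0], 0, 1],
    [[0, 0, 0], 0, 1],
    [[0, 0, 0], 0, 1],
    [[0, 0, 0], 0, 1],
  ],
)

```text
t: 10.68
ee_pos: [445.1, 88.3, 22.6]
orientation: [-0.563, -3.091, 0.0]
ft_force: [-0.5, -0.6, 0.1]
width: 23.8
grasp_force: 30.0
```

```bash
python3 plan.py 447 227.5 90 106.7
```

```text
t 10.68 tcp [445.1  88.3  22.6] psi 69.4 turn/5 -7.47 tilt [-0. -0. -1.] w 23.8 gf 30.0 q [ 0.17  0.54  2.1  -0.    0.5  -1.04]
shift/25 in present axes [ 1.89  5.24 -2.69]  in turned axes [-1.67  5.31 -2.69]
```

Request:
move_arm(
  steps=[
    [[0, 0, -0.5], 0, 1],
    [[0, 0, -0.8], -1, 1],
    [[0, 0, -0.8], -1, 1],
    [[0, 0, -0.6], -1, 1],
    [[0, 0, 0], -1, 1],
    [[0, 0, 0], -1, 1],
    [[0, 0, 0], -1, 1],
    [[0, 0, 0], -1, 1],
    [[0, 0, 0], -0.5, 1],
    [[-0.28, 0.88, 0], 0, 1],
    [[-0.28, 0.88, 0], 0, 1],
    [[-0.28, 0.88, 0], 0, 1],
    [[-0.28, 0.88, 0], 0, 1],
    [[-0.28, 0.88, 0], 0, 1],
    [[-0.28, 0.88, 0], 0, 1],
    [[0, 0, 0.5], 0, 1],
    [[0, 0, 0.5], 0, 1],
    [[0, 0, 0.5], 0, 1],
    [[0, 0, 0], 0, 1],
    [[0, 0, 0], 0, 1],
  ],
)

```text
t: 12.35
ee_pos: [446.5, 226.5, 52.2]
orientation: [0.46, -3.106, 0.001]
ft_force: [-0.8, 0.6, -0.7]
width: 23.5
grasp_force: 30.0
```

```bash
python3 plan.py 447 227.5 24.2 106.7
```

```text
t 12.35 tcp [446.5 226.5  52.2] psi 106.9 turn/5 0.03 tilt [-0.002 -0.001 -1.   ] w 23.5 gf 30.0 q [ 0.45  0.52  2.   -0.    0.63 -1.42]
shift/25 in present axes [-0.03  0.03  1.12]  in turned axes [-0.03  0.03  1.12]
```

Request:
move_arm(
  steps=[
    [[0, 0, 0.5], 0, 1],
    [[0, 0, 0.4], 0, 1],
    [[0, 0, 0.2], 0, 1],
    [[0, 0, 0], 0, 1],
    [[0, 0, 0], 0, 1],
    [[0, 0, 0], 0, 0],
    [[0, 0, 0], 0, 0],
    [[0, 0, 0], 0, 0],
    [[0, 0, 0], 0, 0],
    [[0, 0, -0.6], 0, 0],
    [[0, 0, -0.8], 0, 0],
    [[0, 0, -0.8], 1, 0],
    [[0, 0, -0.8], 1, 0],
    [[0, 0, 0], 1, 0],
    [[0, 0, 0], 1, 0],
    [[0, 0, 0], 1, 0],
    [[0, 0, 0], 1, 0],
    [[0, 0, 0], 0.4, 0],
    [[0, 0, 0], 0, 0],
    [[0, 0, 0], 0, 0],
  ],
)

```text
t: 14.02
ee_pos: [447.1, 226.8, 100.3]
orientation: [0.412, 3.114, 0.0]
ft_force: [0.1, -0.0, 0.8]
width: 88.0
grasp_force: 0.0
```

```bash
python3 plan.py 463.2 -8.7 22 74.8
```

```text
t 14.02 tcp [447.1 226.8 100.3] psi 74.9 turn/5 0.03 tilt [ 0.  0. -1.] w 88.0 gf 0.0 q [ 0.45  0.43  1.98 -0.    0.73 -0.86]
shift/25 in present axes [-3.07 -8.93  3.13]  in turned axes [-3.09 -8.92  3.13]
```

Request:
move_arm(
  steps=[
    [[-0.31, -0.89, 0], 0, 0],
    [[-0.31, -0.89, 0], 0, 0],
    [[-0.31, -0.89, 0], 0, 0],
    [[-0.31, -0.89, 0], 0, 0],
    [[-0.31, -0.89, 0], 0, 0],
    [[-0.31, -0.89, 0], 0, 0],
    [[-0.31, -0.89, 0], 0, 0],
    [[-0.31, -0.89, 0], 0, 0],
    [[-0.31, -0.89, 0], 0, 0],
    [[-0.31, -0.89, 0], 0, 0],
    [[0, 0, 0.6], 0, 0],
    [[0, 0, 0.6], 0, 0],
    [[0, 0, 0.6], 0, 0],
    [[0, 0, 0], 0, 0],
    [[0, 0, 0], 0, 0],
  ],
)

```text
t: 15.27
ee_pos: [463.1, -8.2, 54.8]
orientation: [-0.413, -3.112, 0.0]
ft_force: [-0.2, -0.0, 0.1]
width: 87.7
grasp_force: 0.0
```

```bash
python3 plan.py 463.2 -8.7 22 74.8
```

```text
t 15.27 tcp [463.1  -8.2  54.8] psi 74.9 turn/5 0.02 tilt [-0.002  0.    -1.   ] w 87.7 gf 0.0 q [-0.04  0.48  2.08 -0.    0.59 -1.35]
shift/25 in present axes [-0.01 -0.02  1.31]  in turned axes [-0.01 -0.02  1.31]
```

Place ψ is 97.5: turn about -4.5.

Request:
move_arm(
  steps=[
    [[0, 0, 0.7], 0, 0],
    [[0, 0, 0.6], 0, 0],
    [[0, 0, 0], 0, 0],
    [[0, 0, 0], 0, 1],
    [[0, 0, 0], 0, 1],
    [[0, 0, 0], 0, 1],
    [[0, 0, 0], 0, 1],
    [[0, 0, 0], 0, 1],
    [[0, 0, 0], 0, 1],
    [[0, 0, 0], 0, 1],
    [[0, 0, 0], 0, 1],
    [[0, 0, 0], 0, 1],
    [[0, 0, 0], 0, 1],
    [[0, 0, 0], 0, 1],
    [[0, 0, 0], 0, 1],
    [[0, 0, 0], 0, 1],
  ],
)

```text
t: 16.6
ee_pos: [463.6, -8.2, 22.6]
orientation: [-0.414, -3.114, 0.0]
ft_force: [-0.4, -0.1, 0.6]
width: 23.6
grasp_force: 30.0
```

Request:
move_arm(
  steps=[
    [[0, 0, -0.5], 0, 1],
    [[0, 0, -0.8], -1, 1],
    [[0, 0, -0.8], -1, 1],
    [[0, 0, -0.9], -1, 1],
    [[0, 0, -0.6], -1, 1],
    [[0, 0, 0], -0.5, 1],
    [[0, 0, 0], 0, 1],
    [[0, 0, 0], 0, 1],
  ],
)

```text
t: 17.27
ee_pos: [463.5, -8.2, 112.7]
orientation: [-0.199, 3.135, -0.0]
ft_force: [-1.2, -0.6, -0.3]
width: 24.0
grasp_force: 30.0
```

```bash
python3 plan.py 400.4 -292.8 24 97.5
```

```text
t 17.27 tcp [463.5  -8.2 112.7] psi 97.3 turn/5 -0.05 tilt [ 0. -0. -1.] w 24.0 gf 30.0 q [-0.04  0.37  2.05 -0.    0.72 -1.74]
shift/25 in present axes [  3.94 -10.97   3.55]  in turned axes [  3.99 -10.96   3.55]
```

Request:
move_arm(
  steps=[
    [[0.33, -0.91, 0], 0, 1],
    [[0.33, -0.91, 0], 0, 1],
    [[0.33, -0.91, 0], 0, 1],
    [[0.33, -0.91, 0], 0, 1],
    [[0.33, -0.91, 0], 0, 1],
    [[0.33, -0.91, 0], 0, 1],
    [[0.33, -0.91, 0], 0, 1],
    [[0.33, -0.91, 0], 0, 1],
    [[0.33, -0.91, 0], 0, 1],
    [[0.33, -0.91, 0], 0, 1],
    [[0.33, -0.91, 0], 0, 1],
    [[0.33, -0.96, 0], 0, 1],
    [[0, 0, 0], 0, 1],
    [[0, 0, 0.8], 0, 1],
    [[0, 0, 0.8], 0, 1],
    [[0, 0, 0.6], 0, 1],
    [[0, 0, 0], 0, 1],
    [[0, 0, 0], 0, 1],
  ],
)

```text
t: 18.77
ee_pos: [399.8, -291.9, 56.7]
orientation: [0.2, -3.133, -0.003]
ft_force: [-1.1, 0.5, 0.3]
width: 23.9
grasp_force: 30.0
```

```bash
python3 plan.py 400.4 -292.8 24 97.5
```

```text
t 18.77 tcp [ 399.8 -291.9   56.7] psi 97.3 turn/5 -0.04 tilt [-0.003  0.002 -1.   ] w 23.9 gf 30.0 q [-0.65  0.51  2.01  0.    0.63 -2.35]
shift/25 in present axes [-0.02 -0.04  1.31]  in turned axes [-0.02 -0.04  1.31]
```

Request:
move_arm(
  steps=[
    [[0, 0, 0.5], 0, 1],
    [[0, 0, 0.5], 0, 1],
    [[0, 0, 0.3], 0, 1],
    [[0, 0, 0], 0, 1],
    [[0, 0, 0], 0, 1],
    [[0, 0, 0], 0, 0],
    [[0, 0, 0], 0, 0],
    [[0, 0, 0], 0, 0],
    [[0, 0, 0], 0, 0],
    [[0, 0, -0.6], 0, 0],
    [[0, 0, -0.8], 0, 0],
    [[0, 0, -0.8], 1, 0],
    [[0, 0, -0.8], 1, 0],
    [[0, 0, -0.3], 1, 0],
    [[0, 0, 0], 0.2, 0],
    [[0, 0, 0], 0, 0],
    [[0, 0, 0], 0, 0],
  ],
)

```text
t: 20.18
ee_pos: [400.2, -292.6, 107.2]
orientation: [-0.233, -3.132, -0.001]
ft_force: [0.1, 0.4, 0.5]
width: 87.5
grasp_force: 0.0
```

```bash
python3 plan.py 538.5 -1.3 23 81.5
```

```text
t 20.18 tcp [ 400.2 -292.6  107.2] psi 81.5 turn/5 -0.0 tilt [-0.001  0.    -1.   ] w 87.5 gf 0.0 q [-0.66  0.41  1.99  0.    0.74 -2.08]
shift/25 in present axes [-3.75 12.34  3.37]  in turned axes [-3.75 12.34  3.37]
```

Request:
move_arm(
  steps=[
    [[-0.29, 0.95, 0], 0, 0],
    [[-0.29, 0.95, 0], 0, 0],
    [[-0.29, 0.95, 0], 0, 0],
    [[-0.29, 0.95, 0], 0, 0],
    [[-0.29, 0.95, 0], 0, 0],
    [[-0.29, 0.95, 0], 0, 0],
    [[-0.29, 0.95, 0], 0, 0],
    [[-0.29, 0.95, 0], 0, 0],
    [[-0.29, 0.95, 0], 0, 0],
    [[-0.29, 0.95, 0], 0, 0],
    [[-0.29, 0.95, 0], 0, 0],
    [[-0.29, 0.95, 0], 0, 0],
    [[-0.27, 0.95, 0], 0, 0],
    [[0, 0, 0.3], 0, 0],
    [[0, 0, 0.5], 0, 0],
    [[0, 0, 0.5], 0, 0],
    [[0, 0, 0], 0, 0],
    [[0, 0, 0], 0, 0],
  ],
)

```text
t: 21.68
ee_pos: [538.3, -2.2, 73.8]
orientation: [-0.235, -3.129, 0.0]
ft_force: [-0.4, 0.1, 0.6]
width: 87.7
grasp_force: 0.0
```

```bash
python3 plan.py 538.5 -1.3 23 81.5
```

```text
t 21.68 tcp [538.3  -2.2  73.8] psi 81.4 turn/5 -0.02 tilt [-0.003  0.    -1.   ] w 87.7 gf 0.0 q [-0.03  0.52  1.91 -0.    0.72 -1.45]
shift/25 in present axes [-0.01  0.04  2.03]  in turned axes [-0.01  0.04  2.03]
```

Request:
move_arm(
  steps=[
    [[0, 0, 0.7], 0, 0],
    [[0, 0, 0.7], 0, 0],
    [[0, 0, 0.6], 0, 0],
    [[0, 0, 0], 0, 0],
    [[0, 0, 0], 0, 1],
    [[0, 0, 0], 0, 1],
    [[0, 0, 0], 0, 1],
    [[0, 0, 0], 0, 1],
    [[0, 0, 0], 0, 1],
    [[0, 0, 0], 0, 1],
    [[0, 0, 0], 0, 1],
    [[0, 0, 0], 0, 1],
    [[0, 0, 0], 0, 1],
    [[0, 0, 0], 0, 1],
    [[0, 0, 0], 0, 1],
    [[0, 0, 0], 0, 1],
    [[0, 0, 0], 0, 1],
  ],
)

```text
t: 23.1
ee_pos: [539.8, -1.8, 25.2]
orientation: [0.237, 3.133, 0.0]
ft_force: [-0.0, 0.4, 0.6]
width: 29.0
grasp_force: 30.0
```

```bash
python3 plan.py 514.3 -277.8 24 97.5
```

```text
t 23.1 tcp [539.8  -1.8  25.2] psi 81.3 turn/5 -3.23 tilt [ 0. -0. -1.] w 29.0 gf 30.0 q [-0.03  0.61  1.92 -0.    0.62 -1.45]
shift/25 in present axes [ -0.65 -11.07   0.05]  in turned axes [  2.45 -10.81   0.05]
```

Request:
move_arm(
  steps=[
    [[0, 0, -0.5], 0, 1],
    [[0, 0, -0.8], -1, 1],
    [[0, 0, -0.9], -1, 1],
    [[0, 0, -0.9], -1, 1],
    [[0, 0, -0.6], -0.25, 1],
    [[0, 0, 0], 0, 1],
    [[0.2, -0.9, 0], 0, 1],
    [[0.2, -0.9, 0], 0, 1],
    [[0.2, -0.9, 0], 0, 1],
    [[0.2, -0.9, 0], 0, 1],
    [[0.2, -0.9, 0], 0, 1],
    [[0.2, -0.9, 0], 0, 1],
    [[0.2, -0.9, 0], 0, 1],
    [[0.2, -0.9, 0], 0, 1],
    [[0.2, -0.9, 0], 0, 1],
    [[0.2, -0.9, 0], 0, 1],
    [[0.2, -0.9, 0], 0, 1],
    [[0.25, -0.9, 0], 0, 1],
    [[0, 0, 0], 0, 1],
    [[0, 0, 0], 0, 1],
  ],
)

```text
t: 24.77
ee_pos: [514.0, -278.1, 117.0]
orientation: [0.203, -3.134, -0.001]
ft_force: [0.4, 0.1, 0.2]
width: 29.2
grasp_force: 30.0
```

```bash
python3 plan.py 514.3 -277.8 26.5 97.5
```

```text
t 24.77 tcp [ 514.  -278.1  117. ] psi 97.4 turn/5 -0.02 tilt [-0.001  0.001 -1.   ] w 29.2 gf 30.0 q [-0.52  0.5   1.79  0.    0.85 -2.22]
shift/25 in present axes [-0.02  0.01  3.62]  in turned axes [-0.02  0.01  3.62]
```

Request:
move_arm(
  steps=[
    [[0, 0, 0.8], 0, 1],
    [[0, 0, 0.8], 0, 1],
    [[0, 0, 0.7], 0, 1],
    [[0, 0, 0.6], 0, 1],
    [[0, 0, 0.5], 0, 1],
    [[0, 0, 0.2], 0, 1],
    [[0, 0, 0], 0, 1],
    [[0, 0, 0], 0, 1],
    [[0, 0, 0], 0, 0],
    [[0, 0, 0], 0, 0],
    [[0, 0, 0], 0, 0],
    [[0, 0, 0], 0, 0],
    [[0, 0, -0.5], 0, 0],
    [[0, 0, -0.8], 0, 0],
    [[0, 0, -0.8], 0, 0],
    [[0, 0, -0.8], 0, 0],
    [[0, 0, -0.7], 0, 0],
    [[0, 0, 0], 0, 0],
    [[0, 0, 0], 0, 0],
  ],
)

```text
t: 26.35
ee_pos: [515.4, -277.9, 119.2]
orientation: [-0.208, 3.132, -0.003]
ft_force: [-0.7, -0.1, 0.3]
width: 88.0
grasp_force: 0.0
```

```bash
python3 plan.py 650 -94 24 97.5
```

```text
t 26.35 tcp [ 515.4 -277.9  119.2] psi 97.6 turn/5 0.02 tilt [ 0.003 -0.001 -1.   ] w 88.0 gf 0.0 q [-0.51  0.5   1.79 -0.    0.85 -2.22]
shift/25 in present axes [-6.3   6.59  3.81]  in turned axes [-6.29  6.6   3.81]
```

Request:
move_arm(
  steps=[
    [[-0.9, 0.94, 0], 0, 0],
    [[-0.9, 0.94, 0], 0, 0],
    [[-0.9, 0.94, 0], 0, 0],
    [[-0.9, 0.94, 0], 0, 0],
    [[-0.9, 0.94, 0], 0, 0],
    [[-0.9, 0.94, 0], 0, 0],
    [[-0.9, 0.94, 0], 0, 0],
    [[0, 0, 0], 0, 0],
    [[0, 0, 0.5], 0, 0],
    [[0, 0, 0.5], 0, 0],
    [[0, 0, 0], 0, 0],
    [[0, 0, 0], 0, 0],
  ],
)

```text
t: 27.35
ee_pos: [646.9, -94.6, 90.5]
orientation: [0.206, -3.131, -0.001]
ft_force: [0.0, -0.7, 0.7]
width: 87.9
grasp_force: 0.0
```

```bash
python3 plan.py 650 -94 24 97.5
```

```text
t 27.35 tcp [646.9 -94.6  90.5] psi 97.5 turn/5 0.0 tilt [-0.004  0.001 -1.   ] w 87.9 gf 0.0 q [-0.16  0.63  1.63 -0.    0.89 -1.87]
shift/25 in present axes [-0.14  0.    2.66]  in turned axes [-0.14  0.    2.66]
```

Request:
move_arm(
  steps=[
    [[-0.12, 0, 0], 0, 0],
    [[0, 0, 0.9], 0, 0],
    [[0, 0, 0.9], 0, 0],
    [[0, 0, 0.8], 0, 0],
    [[0, 0, 0], 0, 0],
    [[0, 0, 0], 0, 1],
    [[0, 0, 0], 0, 1],
    [[0, 0, 0], 0, 1],
    [[0, 0, 0], 0, 1],
    [[0, 0, 0], 0, 1],
    [[0, 0, 0], 0, 1],
    [[0, 0, 0], 0, 1],
    [[0, 0, 0], 0, 1],
    [[0, 0, 0], 0, 1],
    [[0, 0, 0], 0, 1],
    [[0, 0, 0], 0, 1],
    [[0, 0, 0], 0, 1],
    [[0, 0, 0], 0, 1],
  ],
)

```text
t: 28.85
ee_pos: [652.1, -93.2, 27.7]
orientation: [-0.208, 3.135, 0.0]
ft_force: [0.6, 0.2, 1.1]
width: 29.0
grasp_force: 30.0
```

```bash
python3 plan.py 459.9 -285 120 97.5; python3 - <<'E'
from h import *
S=cams.get_image("side");cv2.imwrite("pics/s3.png",cv2.resize(S["image"][110:350,140:420,::-1],None,fx=2.5,fy=2.5,interpolation=cv2.INTER_CUBIC))
E
```

```text
t 28.85 tcp [652.1 -93.2  27.7] psi 97.6 turn/5 0.02 tilt [ 0.  0. -1.] w 29.0 gf 30.0 q [-0.16  0.72  1.64  0.    0.78 -1.86]
shift/25 in present axes [ 8.63 -6.59 -3.69]  in turned axes [ 8.62 -6.6  -3.69]
```

View pics/s3.png

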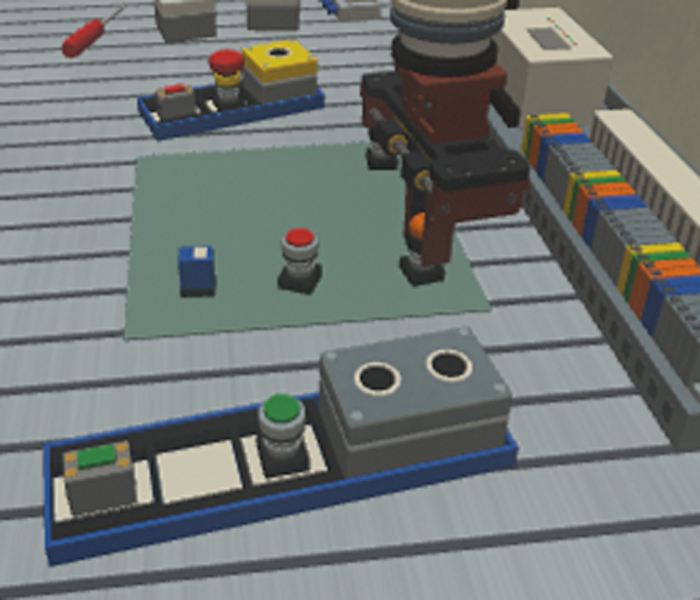

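The side view shows all four placed parts upright in their pockets, unwanted parts untouched, and the gripper holding the amber lamp at crop (420,240).

Request:
move_arm(
  steps=[
    [[0, 0, -0.5], 0, 1],
    [[0, 0, -0.8], 0, 1],
    [[0, 0, -0.9], 0, 1],
    [[0, 0, -0.9], 0, 1],
    [[0, 0, -0.6], 0, 1],
    [[0, 0, 0], 0, 1],
    [[0.86, -0.66, 0], 0, 1],
    [[0.86, -0.66, 0], 0, 1],
    [[0.86, -0.66, 0], 0, 1],
    [[0.86, -0.66, 0], 0, 1],
    [[0.86, -0.66, 0], 0, 1],
    [[0.86, -0.66, 0], 0, 1],
    [[0.86, -0.66, 0], 0, 1],
    [[0.86, -0.66, 0], 0, 1],
    [[0.86, -0.66, 0], 0, 1],
    [[0.83, -0.66, 0], 0, 1],
    [[0, 0, 0], 0, 1],
    [[0, 0, 0], 0, 1],
  ],
)

```text
t: 30.4
ee_pos: [460.4, -285.6, 119.8]
orientation: [0.204, -3.134, -0.001]
ft_force: [-1.4, 0.6, 0.1]
width: 29.2
grasp_force: 30.0
```

```bash
python3 plan.py 461 -285 29 97.5
```

```text
t 30.4 tcp [ 460.4 -285.6  119.8] psi 97.5 turn/5 -0.01 tilt [-0.001  0.001 -1.   ] w 29.2 gf 30.0 q [-0.58  0.45  1.88  0.    0.81 -2.28]
shift/25 in present axes [-0.03  0.02  3.63]  in turned axes [-0.03  0.02  3.63]
```

Request:
move_arm(
  steps=[
    [[0, 0, 0.8], 0, 1],
    [[0, 0, 0.8], 0, 1],
    [[0, 0, 0.7], 0, 1],
    [[0, 0, 0.6], 0, 1],
    [[0, 0, 0.5], 0, 1],
    [[0, 0, 0.2], 0, 1],
    [[0, 0, 0], 0, 1],
    [[0, 0, 0], 0, 1],
    [[0, 0, 0], 0, 0],
    [[0, 0, 0], 0, 0],
    [[0, 0, 0], 0, 0],
    [[0, 0, 0], 0, 0],
    [[0, 0, 0], 0, 0],
    [[0, 0, -0.5], 0, 0],
    [[0, 0, -0.8], 0, 0],
    [[0, 0, -0.8], 0, 0],
    [[0, 0, -0.8], 0, 0],
    [[0, 0, -0.8], 0, 0],
    [[0, 0, -0.8], 0, 0],
    [[0, 0, 0], 0, 0],
  ],
)

```text
t: 32.07
ee_pos: [463.5, -286.5, 147.3]
orientation: [-0.208, 3.129, -0.007]
ft_force: [0.6, 0.2, -0.6]
width: 87.7
grasp_force: 0.0
```

Request:
move_arm(
  steps=[
    [[0, 0.9, -0.9], 0, 0],
    [[0, 0.9, -0.9], 0, 0],
    [[0, 0.9, -0.5], 0, 0],
    [[0, 0.9, 0], 0, 0],
    [[0, 0.9, 0], 0, 0],
    [[0, 0.9, 0], 0, 0],
    [[0, 0.9, 0], 0, 0],
    [[0, 0.9, 0], 0, 0],
    [[0, 0.9, 0], 0, 0],
    [[0, 0.9, 0], 0, 0],
    [[0, 0.9, 0], 0, 0],
    [[0, 0, 0], 0, 0],
    [[0, 0, 0], 0, 0],
    [[0, 0, 0], 0, 0],
    [[0, 0, 0], 0, 0],
  ],
)

```text
t: 33.32
ee_pos: [429.0, -40.5, 200.2]
orientation: [-0.207, 3.135, -0.0]
ft_force: [0.1, -1.1, 0.3]
width: 87.9
grasp_force: 0.0
```

```bash
python3 - <<'E'
from h import *
T=cams.get_image("top");S=cams.get_image("side")
a=cv2.resize(T["image"][110:310,80:450,::-1],(740,400),interpolation=cv2.INTER_CUBIC);cv2.imwrite("pics/t4.png",a)
cv2.imwrite("pics/s4.png",cv2.resize(S["image"][110:350,140:420,::-1],None,fx=2.5,fy=2.5,interpolation=cv2.INTER_CUBIC))
for c in("red","green","amber"): print(c,[(np.round(b[0],1).tolist(),b[1]) for b in blobs(T,c) if b[0][1]>120])
E
```

```text
red [([304.6, 196.0], 106), ([120.1, 216.0], 347), ([132.4, 248.6], 69), ([15.0, 313.1], 404)]
green [([408.3, 215.7], 109), ([417.5, 279.6], 75)]
amber [([414.9, 246.3], 161)]
```

View pics/t4.png

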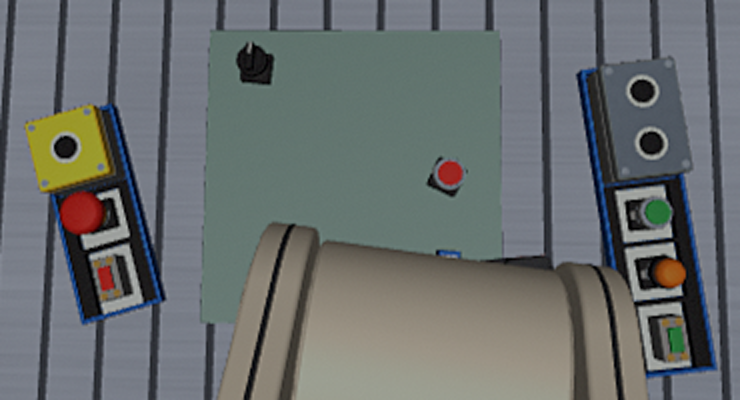

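View pics/s4.png

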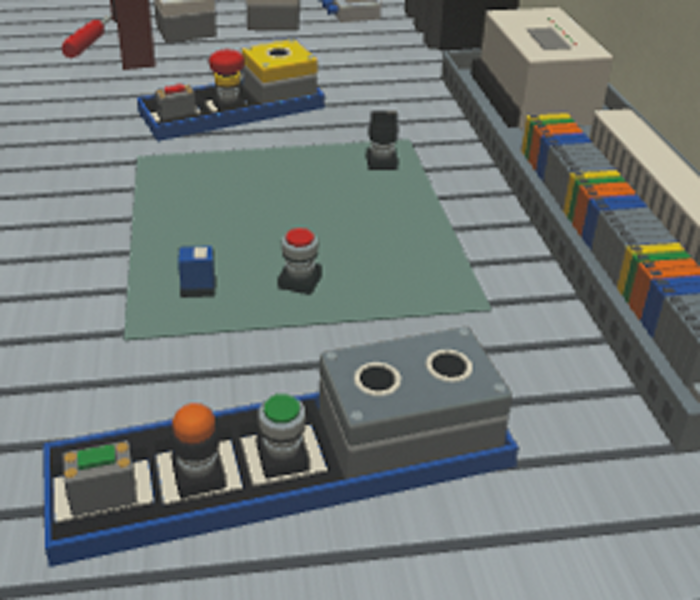

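Both views show all five parts upright near the centres of their pockets; red button, selector and relay have not moved, and the gripper is clear. I run a quick numeric check, then hand in.

```bash
python3 - <<'E'
from h import *
T=cams.get_image("top")
ok=True
for n,u,z,c in(("estop",(120.1,216),61,(504.5,244.8)),("rb",(132.4,248.6),41,(447,227.5)),("gb",(408.3,215.7),51,(514.4,-277.8)),("gblk",(417.5,279.6),41,(400.4,-292.8)),("amber",(414.9,246.3),53,(459.9,-285))):
    e=onz(T,u,z)[:2]-c; print(n,np.round(e,1)); ok&=bool(abs(e).max()<9)
print(ctrl.close_job() if ok else "not handed in")
E
```

```text
estop [3.1 1.4]
rb [ 1.4 -0.3]
gb [-0.7  1.6]
gblk [-0.1  1. ]
amber [-0.5 -0.1]
the job is handed in; nothing more can be done
None
```

The job is handed in: all five parts stand upright in their own pockets, about 3 mm or less from pocket centre by my last camera measurement, and the red push-button, selector and relay are where they began; I don't have the judge's verdict.

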